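# Re-hang the nerve-test amplifier on the next equipment rail

## Robot

A 7-joint arm with a two-finger parallel gripper is mounted at the origin on the work surface. World frame = base frame: x ahead of the robot, y to its left, z up, the work surface at z = 0. Lengths are in m, angles in rad, forces in N, time in s.
With the tool pointing down it reaches from about 0.4 to 0.9 m from the base axis. Payload 5.5 kg.
Tool frame: the origin (TCP) lies midway between the tips of the shut fingers; the grasp point (between the pads) lies 19 mm behind it (env.grip_depth is the distance from the TCP to the grasp point, in m); z points along the fingers, y is the direction in which the jaws open and shut (so a half turn about z gives the same grasp; the last joint's range is limited). The gripper opens to 85 mm and grips with 20 to 120 N. Pads are 22 mm wide; open, the fingers measure 114 mm over their backs; the gripper's body (76 mm by 85 mm) begins 54 mm behind the grasp point. The pads swing forward as they close: fully open they stand 13 mm farther back than shut.
Start: joints at [-0.916, 0.501, -0.427, 1.55, 0.221, 1.138, -0.21], TCP at [0.248, 0.601, 0.231] pointing down, gripper open.
Joint ranges: [-2.88, 2.88], [-0.31, 2.03], [-1.54, 1.56], [0.2, 2.42], [-1.41, 4.55], [0.19, 2.02], [-2.57, 2.57]. Speed limits (rad/s): [2.57, 2.57, 3.14, 3.14, 3.14, 3.14, 3.14].

## Interface

Orientations are given as a 3x3 rotation matrix whose columns are the frame's x, y, z axes.
In Python, from station import env gives the robot as it stands. The module is installed in compiled form; this text tells all that it offers.
- The arm moves only by the tool drive_tool, never from a script. Its argument "rows" is a list of rows, each an object with "rotation": the turn, a rotation vector about the tool's x, y, z in rad, a list of three; "dp": the shift along the tool's x, y, z in cm, a list of three; "jaw": the gripper command: -1 is shut, 1 is fully open, values between are in proportion. A call has 1 to 10 rows; each row is the pose to reach, as a shift and turn from the pose commanded when the call began, along the tool's axes at that moment; what a row does not reach only later rows make up. A row lasts 1/12 s, in which the tool goes at most 41.7 mm and 7.16 degrees, less where a joint would pass 70% of its speed; a pose out of reach is approached as far as the arm can. A call with a gripper value outside its range is refused whole. The fingers move at their own pace and stop on an object; "grip_force" is the grip in N (left out, the last holds). Time passes only in rows, so rows that repeat a pose let the fingers close. It gives the time, the measured TCP pose, the force and the opening at its end, in the units of the state.
- env.observe(): the state, without advancing time (a new reading comes with each control period).
- env.grab_frame(name): name is "scene" or "top"; returns the picture (420x560x3 uint8, red, green, blue); there is no depth.
- env.calibration(name): a dict with "K" (3x3 intrinsics, pixels), "world_from_camera" (4x4, takes a point from camera to world coordinates). Camera axes: x right, y up, looking along -z (the intrinsics and any distortion apply to the point x, -y, -z); pixel columns grow to the right and rows downward; lengths in m; the calibration is good to about 2 mm. A picture is of the moment at which its call begins. calibration takes no time and is no camera call.
- env.close_job(): hands the job in, once; it reports no verdict.
The state is a dict: "time_s": time; "joints": joint angles; "qvel": joint speeds; "tau": joint torques, N m; "tool_pos": TCP position; "orientation": TCP orientation; "wrist_force": force on the tool from outside, world axes, zero at the start; "ft_torque": the same for the moment, N m; "gripper_width": finger opening in m.
Only numpy, scipy, OpenCV 4.12 (cv2) and the standard library are available. Lean on these libraries where they do the work, as an engineer would, in place of code of your own. Each camera call takes 0.05 s, during which the arm holds its last target. There are 200 camera calls.

## Task

Move the hanging amplifier to the empty rail stand beside it: lift it out of its notch and over the end stops, hang its hook over the empty rail just inside the nearer end stop, then slide it along that rail until the steel key in its hook drops into the rail's notch and the hook sits fully down. Work by feel and never force the hook against rail, notch or stops; leave it hanging there and do not disturb the things on the desk.

Things in the scene. Friction and masses are not known exactly. Their poses are not given: they have to be found in the camera images.
- amp_grip (a point): Centre of the amplifier's carrying handle: a grey bar 60 long (y), 14 thick (x), 24 mm tall, 16 mm clear of the box's top, about above the centre of mass. The amplifier is a pale box 84 (y) x 38 (x) x 130 mm tall, about 0.45 kg, hung in front (+x side) of its rail by a hook on its back. 27 mm in front of and 38 mm above hook; same axes.
- hook: Grey hook fixed to the amplifier's back, open below, 56 mm long (y), slot 14 mm wide in x. Origin: bottom middle of the steel locating key in the slot, 20 mm long (y) and 6 mm tall, under the hook's roof. x to the amplifier's face, away from the robot; y along the rail; z up. Riding on its key, the origin is level with the rail top; home in the notch, roof on rail, 6 mm below it.
- hook_plate (a point): Point of the hook's front wall, on the slot side, 7 mm in front of (+x) the hook's origin, same axes. This wall is the amplifier's flat back plate, reaching 100 mm below the origin: it is beside the rail's front face even while the lip is above the rail.
- hook_lip (a point): Lower edge of the hook's rear lip, slot side: 7 mm behind and 9 mm below the hook's origin, same axes; its last 6 mm flare outward. The amplifier hangs on the 10 mm rail with 2 mm of play either way in x and leans up to 0.05 rad.
- rail_a (a point): Middle, between its end stops, of the top edge of the rail where the amplifier hangs at the start, its key in that rail's notch. Stand, sizes and axes as for rail_b; either may be the left one.
- rail_b (a point): Middle, between its end stops, of the top edge of the empty rail, 200 mm above the desk: a level flat steel bar 10 mm thick (x), 25 mm tall. y along the rail, x to its front (away from the robot). Its notch, 25 mm long (y), 8 mm deep, straight-sided, is cut in the top edge within 30 mm either side of this point; where differs each time and is not measured.
- stop_b1 (a point): Top of the empty rail's end stop on its +y side: a black block 20 mm long (y), 12 mm thick (x), 18 mm higher than the rail top, centred on the rail; its inner face is 100 mm from rail_b. The bar runs 5 to 65 mm on past it. Uprights stand behind the stops, lower than the rail top.
- stop_b2 (a point): The same on the empty rail's -y side. 95 mm below the rail's top, a rest bar as thick as the rail and in its plane joins the uprights; the amplifier's back plate leans on it.
- mouse_mid (a point): Middle of a black computer mouse, 100 x 58 x 32 mm, lying loose on the desk; leave it alone.
- gel_jar_mid (a point): Middle of a gel jar, 60 mm across, 62 mm tall, standing loose on the desk; leave it alone.
- pen_pot_mid (a point): Middle of a black pen pot, 72 mm across, 90 mm tall with pens to 140 mm, standing loose on the desk; leave it alone.

How it is judged:
On the way, in this order (a step that is already met when the one before it is completed fails the run):
1. the amplifier is carried off its rail, with the hook's lip higher than the end stops (height (world z) of hook above 0.226 m and horizontal distance between hook and rail_a above 0.12 m), for 0.05 s.
2. the hook is astride the empty rail just inside the nearer end stop (its edge within 30 mm of the stop), the key bearing on the rail's top edge (z of hook in the frame of rail_b between -0.0025 and 0.003 m and x of hook in the frame of rail_b between -0.005 and 0.005 m and (y of hook in the frame of rail_b above 0.042 m or y of hook in the frame of rail_b below -0.042 m) and horizontal distance between hook and rail_b below 0.08 m and horizontal distance between hook and rail_a below 0.4 m and contact force between hook and anything else above 1 N), for 0.2 s.
At the end, for the whole second after the job is handed in: The amplifier hangs at rest on the empty rail, the key home in that rail's notch: hook astride the rail (within 5 mm across it), its origin 6 mm below the rail top (at least 4.5 mm), within 37 mm of the rail's middle, upright within 0.09 rad and in line with the rail within 0.1 rad (z of hook in the frame of rail_b between -0.008 and -0.0045 m and x of hook in the frame of rail_b between -0.005 and 0.005 m and horizontal distance between hook and rail_b below 0.037 m and angle between hook's own z axis and vertical below 0.09 rad and angle between the y axis of hook and the y axis of rail_b, either way round below 0.1 rad and linear speed of hook below 0.02 m/s and contact force between hook and anything else above 1 N); the robot touches nothing.
It fails at once if the hook is pressed against rail, notch or stops with more than 40 N (contact force between hook and anything else above 40 N).
It fails at once if a thing on the desk is shifted by more than 20 mm (distance of any of mouse_mid, gel_jar_mid, pen_pot_mid from where it was at the start of the episode above 0.02 m).
It also fails if it takes over 61 s, if anything falls off the work surface, if the arm or the gripper's body presses on something with over 40 N, if the wrist force passes 120 N, or if a joint passes its speed limit or range.

## Working session

There is one attempt and no reset: what is moved stays moved. The work goes in short steps, Python scripts to look and compute and a tool call to move; the robot and the scene stay as the last step left them, time stands still between calls to the robot, and variables do not carry over. Pictures are saved under pics/ and viewed, about 8 in all and at most 12, crops included, and the job is handed in when it is done.

Besides the shell and the picture viewer there is one more tool, called after "Emit:" by a JSON object that holds its "op" and its "data". drive_tool: Moves the arm, as the interface text tells. Its arguments: {"type":"object","properties":{"rows":{"type":"array","items":{"type":"object","properties":{"rotation":{"type":"array","items":{"type":"number"}},"dp":{"type":"array","items":{"type":"number"}},"jaw":{"type":"number"}}}},"grip_force":{"type":"number"}},"required":["rows"]}

```bash
mkdir -p pics; cat > h.py <<'E'
import numpy as np, cv2
from station import env
def grab(n,f):
    im=env.grab_frame(n); cv2.imwrite('pics/'+f,im[:,:,::-1]); return im
def ray(n,u,v):
    c=env.calibration(n);K=np.array(c['K']);T=np.array(c['world_from_camera'])
    d=np.linalg.inv(K)@[u,v,1]; d=T[:3,:3]@(d*[1,-1,-1]); return T[:3,3],d
def onz(n,u,v,z):
    o,d=ray(n,u,v); return (o+d*(z-o[2])/d[2]).round(4)
def proj(n,p):
    c=env.calibration(n);K=np.array(c['K']);T=np.linalg.inv(np.array(c['world_from_camera']))
    q=T[:3,:3]@np.array(p)+T[:3,3]; q=K@(q*[1,-1,-1]); return (q[:2]/q[2]).round(1)
E
python3 - <<'E'
from h import *
grab('scene','s0.png');grab('top','t0.png')
for n in('scene','top'):
    c=env.calibration(n);print({k:np.array(v).round(3).tolist() if not isinstance(v,str) else v for k,v in c.items()})
s=env.observe();print({k:np.array(v).round(3).tolist() for k,v in s.items()},env.grip_depth)
E
```

```text
{'K': [[381.515, 0.0, 281.258], [0.0, 381.515, 210.744], [0.0, 0.0, 1.0]], 'world_from_camera': [[-0.711, -0.363, 0.602, 1.072], [0.703, -0.368, 0.609, 0.47], [0.001, 0.856, 0.517, 0.557], [0.0, 0.0, 0.0, 1.0]]}
{'K': [[455.702, 0.0, 279.339], [0.0, 455.702, 207.204], [0.0, 0.0, 1.0]], 'world_from_camera': [[-0.008, 0.985, -0.175, 0.43], [-1.0, -0.009, -0.006, -0.009], [-0.008, 0.175, 0.985, 1.261], [0.0, 0.0, 0.0, 1.0]]}
{'time_s': 0.1, 'joints': [-0.916, 0.502, -0.427, 1.551, 0.221, 1.138, -0.21], 'qvel': [-0.0, -0.001, 0.0, -0.003, 0.001, -0.001, -0.002], 'tau': [-0.012, -57.081, -5.84, -28.174, 0.01, 0.006, -0.0], 'tool_pos': [0.248, 0.6, 0.23], 'orientation': [[-0.924, 0.382, -0.001], [0.382, 0.924, -0.002], [0.0, -0.002, -1.0]], 'wrist_force': [-0.202, 0.529, 0.639], 'ft_torque': [0.004, -0.017, 0.023], 'gripper_width': 0.086} 0.0187
```

View pics/s0.png

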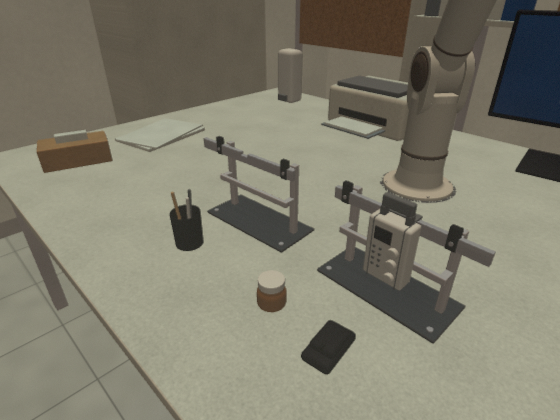

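View pics/t0.png

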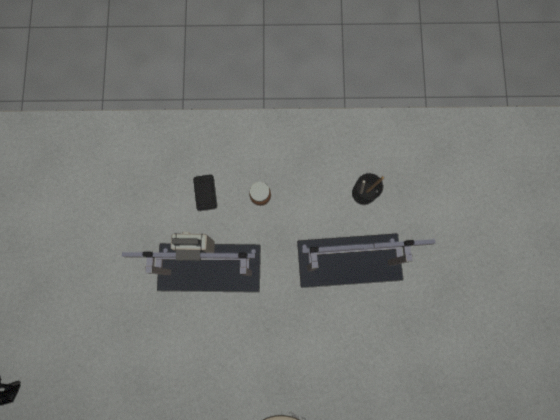

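The top view shows the amplifier on the left (+y) stand at about (188,243), and the empty rail on the right from about (305,249) to (433,242), slightly turned. The mouse (205,192), jar (260,193) and pen pot (368,188) lie on the +x side. I'll enlarge it to find the stops.

```bash
python3 - <<'E'
import cv2,numpy as np
t=cv2.imread('pics/t0.png');s=cv2.imread('pics/s0.png')
a=cv2.resize(t[225:275,115:275],None,fx=5,fy=5,interpolation=cv2.INTER_CUBIC)
b=cv2.resize(t[225:275,285:445],None,fx=5,fy=5,interpolation=cv2.INTER_CUBIC)
o=np.vstack([a,b]);o=cv2.convertScaleAbs(o,alpha=1.5)
cv2.imwrite('pics/tc.png',o)
a=cv2.resize(s[125:245,195:315],None,fx=3.3,fy=3.3,interpolation=cv2.INTER_CUBIC)
b=cv2.resize(s[175:295,335:455],None,fx=3.3,fy=3.3,interpolation=cv2.INTER_CUBIC)
cv2.imwrite('pics/sc.png',cv2.convertScaleAbs(np.hstack([a,b]),alpha=1.3))
E
```

```text
(no output)
```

View pics/tc.png

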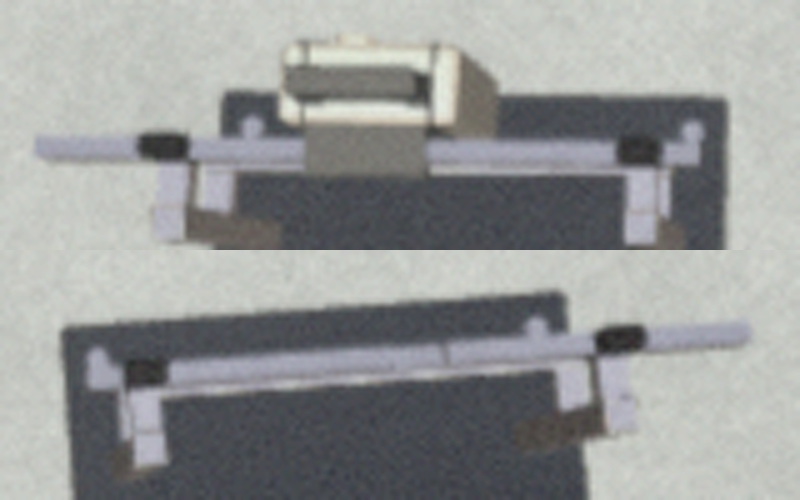

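View pics/sc.png

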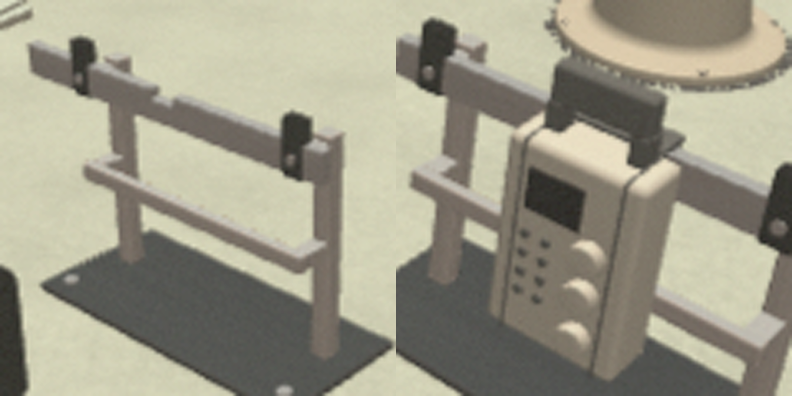

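```bash
python3 - <<'E'
from h import *
ims=[env.grab_frame('top') for _ in range(6)]
im=np.mean(ims,0); cv2.imwrite('pics/tavg.png',im[:,:,::-1])
R,G,B=im[...,0],im[...,1],im[...,2]
lav=B-G
# rail edge points per column: weighted centre of lav>thr near expected line
def fit(cols,v0f,lab):
    P=[]
    for c in cols:
        v0=v0f(c); r=np.arange(int(v0)-5,int(v0)+6); w=np.clip(lav[r,c]-4,0,None)*(im[r,c].mean(1)>80)
        if w.sum()>5: P.append((c,(w*r).sum()/w.sum(),w.sum()))
    P=np.array(P); k=np.polyfit(P[:,0],P[:,1],1); res=P[:,1]-np.polyval(k,P[:,0])
    ok=abs(res)<.6; k=np.polyfit(P[ok,0],P[ok,1],1); print(lab,k,res.std(),ok.sum(),P[:,2].mean())
    return k
ka=fit(list(range(124,140))+list(range(155,172))+list(range(203,236)),lambda c:254.5+(c-124)*.01,'a')
kb=fit(list(range(322,400))+list(range(416,432)),lambda c:250-(c-305)*.06,'b')
# stops
dk=(im.mean(2)<60)
H={}
for n,(u,v) in dict(a1=(147,254),a2=(242,255),b1=(314,249),b2=(409,243)).items():
    m=np.zeros_like(dk); m[v-4:v+5,u-8:u+9]=dk[v-4:v+5,u-8:u+9]
    prof=m[v-1:v+2].mean(0); q=np.where(prof>.5)[0]; print(n,q.min(),q.max(),im[v,u-8:u+9].mean(1).astype(int))
    H[n]=(q.min()+q.max())/2
for l,k in(('a',ka),('b',kb)):
    p=[onz('top',H[l+i],np.polyval(k,H[l+i]),z) for i,z in(('1',.2),('2',.2))]
    pt=[onz('top',H[l+i],np.polyval(k,H[l+i]),.212) for i in '12']
    m=(p[0]+p[1])/2;d=p[0]-p[1];print(l,p,m,'len',np.hypot(*d[:2]),np.hypot(*(pt[0]-pt[1])[:2]),'yaw',np.arctan2(-d[0],d[1]))
# notch profile along rail b
cols=np.arange(340,395);print([(int(c),int(im[int(round(np.polyval(kb,c)))-1:int(round(np.polyval(kb,c)))+2,c].mean())) for c in cols])
E
```

```text
a [1.12316293e-02 2.52455277e+02] 0.3874294203986583 59 21.997474747474747
b [-7.24033362e-02  2.72395914e+02] 0.3936551118291161 85 23.251773049645383
a1 143 152 [114 113 105  69  41  37  39  38  38  38  39  33  35  55  99 111 112]
a2 239 246 [112 112 112 101  58  38  37  38  39  39  39  40  43  70 108 112 111]
b1 310 317 [112 110 105  80  40  37  38  38  40  40  41  43  68 110 113 113 114]
b2 404 413 [113 112 100  42  27  31  36  36  37  35  34  36  48  83 107 112 111]
a [array([0.5102, 0.3049, 0.2   ]), array([0.506 , 0.0836, 0.2   ])] [0.5081  0.19425 0.2    ] len 0.2213398518116428 0.21874032550035213 yaw -0.018976483679125286
b [array([ 0.5173, -0.0815,  0.2   ]), array([ 0.5315, -0.3028,  0.2   ])] [ 0.5244  -0.19215  0.2    ] len 0.22175511268063247 0.21925384831286313 yaw 0.06407844279006411
[(340, 110), (341, 110), (342, 109), (343, 110), (344, 112), (345, 112), (346, 111), (347, 111), (348, 111), (349, 110), (350, 109), (351, 109), (352, 108), (353, 108), (354, 109), (355, 108), (356, 108), (357, 108), (358, 110), (359, 110), (360, 109), (361, 109), (362, 109), (363, 109), (364, 110), (365, 111), (366, 111), (367, 110), (368, 110), (369, 109), (370, 108), (371, 108), (372, 104), (373, 92), (374, 90), (375, 108), (376, 110), (377, 110), (378, 109), (379, 110), (380, 109), (381, 110), (382, 109), (383, 110), (384, 109), (385, 109), (386, 112), (387, 112), (388, 112), (389, 112), (390, 112), (391, 112), (392, 112), (393, 111), (394, 110)][ WARN:0@2.755] global loadsave.cpp:1063 imwrite_ Unsupported depth image for selected encoder is fallbacked to CV_8U.
```

```bash
python3 - <<'E'
from h import *
im=cv2.imread('pics/tavg.png').astype(int)[:,:,::-1]
# handle dark grey bar region & box top
sub=im[230:262,166:214].mean(2).astype(int)
for i,r in enumerate(sub): print(230+i,' '.join('%3d'%x for x in r[::1]))
E
```

```text
230 136 135 136 136 134 133 132 132 132 133 136 135 134 136 135 134 133 134 135 134 132 132 132 132 131 132 133 131 130 131 130 131 132 131 133 132 132 130 129 132 131 131 130 131 132 133 136 136
231 135 134 135 135 135 135 133 134 133 132 133 134 133 135 134 131 128 132 134 136 134 134 131 132 133 132 131 132 133 133 131 132 133 131 132 130 129 131 131 132 132 129 129 132 132 132 132 132
232 135 137 134 135 136 136 134 132 124 120 121 125 124 125 124 129 119 129 134 139 137 138 129 124 128 131 131 132 132 131 132 134 131 129 129 126 126 131 132 131 131 132 131 132 132 132 132 133
233 136 137 136 135 134 133 129 128 111  93  96 113 113 114 117 127 119 129 136 138 138 137 128 120 120 128 127 127 126 128 128 129 127 125 122 109 109 124 127 127 129 134 134 130 129 130 132 132
234 134 134 135 132 131 128 125 132 127 105  95 127 131 130 130 129 130 130 131 131 131 131 130 129 128 129 127 127 127 127 125 123 124 123 117  96  96 119 122 119 118 125 133 130 128 130 131 131
235 131 129 131 132 130 123 132 144 140 115 106 139 144 143 144 144 142 144 143 142 143 144 143 142 143 142 143 141 142 
[... 4471 characters left out ...]
  78  79  80  78  79  79  78  78  79  80  79  79  79  73  74 104 111 112 111 112 112 112 112 112 113 112 112 105
259  75  73  75  75  76  77  76  76  78  76  73  74  72  76  73  72  73  73  74  72  73  72  74  73  72  73  73  72  73  73  75  75  73  67  64  94 106 108 108 108 109 109 109 109 108 109 109 107
260  54  54  53  53  54  53  54  54  56  59  58  59  59  60  60  61  60  60  57  58  57  56  59  58  59  58  58  57  59  59  64  64  63  61  54  57  59  60  60  61  61  64  61  61  62  61  62  62
261  51  51  51  52  51  51  52  52  50  52  52  52  52  51  53  53  51  52  51  51  52  52  52  52  51  50  53  51  51  52  52  53  53  54  53  51  50  51  52  50  51  52  50  52  51  51  51  53
```

```bash
python3 - <<'E'
from h import *
im=cv2.imread('pics/tavg.png').astype(float).mean(2)
def edge(c,v0,lev=80):
    for v in range(int(v0)-6,int(v0)+3):
        if im[v,c]<lev<=im[v+1,c] : return v+(lev-im[v,c])/(im[v+1,c]-im[v,c])
for l,cols,f in(('a',list(range(164,173))+list(range(210,236)),lambda c:254.5),('b',range(322,390),lambda c:272.4-.0724*c)):
    P=np.array([(c,e) for c in cols if (e:=edge(c,f(c)))])
    k=np.polyfit(P[:,0],P[:,1],1);r=P[:,1]-np.polyval(k,P[:,0]);ok=abs(r)<.4;k=np.polyfit(P[ok,0],P[ok,1],1)
    p=[onz('top',c,np.polyval(k,c),.2) for c in((147.6,242.6) if l=='a' else (313.9,408.7))]
    d=p[0]-p[1];yaw=np.arctan2(-d[0],d[1]);print(l,len(P),ok.sum(),r.std(),'front edge mid',(p[0]+p[1])/2,'yaw',yaw,'centre',(p[0]+p[1])/2-[.005*np.cos(yaw),.005*np.sin(yaw),0])
print('handle',onz('top',184.7,241.0,.244),'front/back',onz('top',184.7,238,.244),onz('top',184.7,244.0,.244))
print('hook roof',onz('top',187.5,254.5,.204))
print('notch b ends (top)',onz('top',363.5,246,.2),onz('top',374.5,245.3,.2))
print('scene notch',onz('scene',242.6,152.9,.2),onz('scene',249,155.5,.2))
print('scene stops b top', proj('scene',[.5173,-.0815,.218]),proj('scene',[.5315,-.3028,.218]))
print('scene handle',proj('scene',[.535,.208,.232]))
E
```

```text
a 32 23 0.5534992393034807 front edge mid [0.5139  0.19415 0.2    ] yaw -0.019861947581212586 centre [0.50890099 0.1942493  0.2       ]
b 68 67 0.16264727661414863 front edge mid [ 0.5303  -0.19305  0.2    ] yaw 0.06143322797671547 centre [ 0.52530943 -0.19335697  0.2       ]
handle [0.5355 0.2096 0.244 ] front/back [0.5423 0.2098 0.244 ] [0.5288 0.2094 0.244 ]
hook roof [0.5083 0.2108 0.204 ]
notch b ends (top) [ 0.525  -0.1979  0.2   ] [ 0.5264 -0.2235  0.2   ]
scene notch [ 0.5333 -0.2087  0.2   ] [ 0.5327 -0.1856  0.2   ]
scene stops b top [284.6 159.2] [219.1 135.9]
scene handle [397.5 203. ]
```

Emit:
{"op": "drive_tool", "data": {"rows": [{"dp": [-12,-7,-5],"rotation": [0,0,0.4],"jaw": 0.3},{"dp": [-12,-7,-6],"rotation": [0,0,0.4],"jaw": 0.3},{"dp": [-12,-7,-6],"rotation": [0,0,0.4],"jaw": 0.3},{"dp": [-24,-15,-7],"rotation": [0,0,0.8],"jaw": 0.3},{"dp": [-24,-15,-7],"rotation": [0,0,0.8],"jaw": 0.3},{"dp": [-41.4,-25.1,-7],"rotation": [0,0,1.197],"jaw": 0.3},{"dp": [-41.4,-25.1,-7],"rotation": [0,0,1.197],"jaw": 0.3},{"dp": [-41.4,-25.1,-7],"rotation": [0,0,1.197],"jaw": 0.3},{"dp": [-41.4,-25.1,-7],"rotation": [0,0,1.197],"jaw": 0.3},{"dp": [-41.4,-25.1,-7],"rotation": [0,0,1.197],"jaw": 0.3}], "grip_force": 30}}

```text
time_s: 1.23
tool_pos: [0.4892, 0.272, 0.2989]
orientation: [[0.024, 1.0, 0.001], [1.0, -0.024, 0.001], [0.001, 0.001, -1.0]]
wrist_force: [1.3, 1.0, -0.1]
gripper_width: 0.0552
```

Emit:
{"op": "drive_tool", "data": {"rows": [{"dp": [-3,2,0],"rotation": [0,0,0],"jaw": 0.3},{"dp": [-3,2,0],"rotation": [0,0,0],"jaw": 0.3},{"dp": [-3,2,0],"rotation": [0,0,0],"jaw": 0.3},{"dp": [-3,2,0],"rotation": [0,0,0],"jaw": 0.3}]}}

```text
time_s: 1.57
tool_pos: [0.5073, 0.244, 0.2983]
orientation: [[0.018, 1.0, -0.001], [1.0, -0.018, 0.001], [0.001, -0.001, -1.0]]
wrist_force: [-0.9, 0.7, -0.5]
gripper_width: 0.0553
```

Emit:
{"op": "drive_tool", "data": {"rows": [{"dp": [-3.4,2.8,0],"rotation": [0,0,0],"jaw": 0.3},{"dp": [-3.4,2.8,0],"rotation": [0,0,0],"jaw": 0.3},{"dp": [-3.4,2.8,2.5],"rotation": [0,0,0],"jaw": 0.3},{"dp": [-3.4,2.8,4],"rotation": [0,0,0],"jaw": 0.3},{"dp": [-3.4,2.8,4],"rotation": [0,0,0],"jaw": 0.3},{"dp": [-3.4,2.8,4],"rotation": [0,0,0],"jaw": 0.3}]}}

```text
time_s: 2.07
tool_pos: [0.5337, 0.2105, 0.2578]
orientation: [[0.015, 1.0, -0.002], [1.0, -0.015, -0.0], [-0.0, -0.002, -1.0]]
wrist_force: [0.1, 0.1, 1.2]
gripper_width: 0.0554
```

```bash
python3 - <<'E'
from h import *
a=grab('scene','s1.png')
c=cv2.resize(a[140:300,310:470],None,fx=3.7,fy=3.7,interpolation=cv2.INTER_CUBIC)[:,:,::-1];cv2.imwrite('pics/s1c.png',cv2.convertScaleAbs(c,alpha=1.3))
print(env.observe()['tool_pos'])
E
```

```text
[0.53467286 0.21049224 0.25884102]
```

View pics/s1c.png

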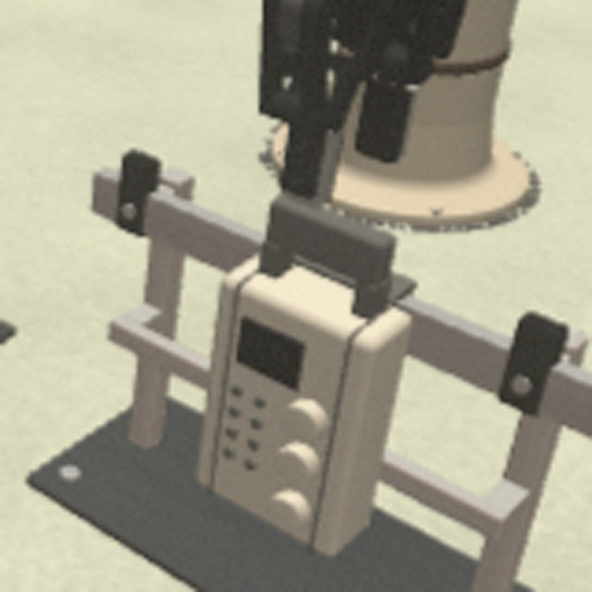

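The open jaws straddle the handle (crop about (330,230)), with the front finger in front of it. Descending and closing.

Emit:
{"op": "drive_tool", "data": {"rows": [{"dp": [0,0,2],"rotation": [0,0,0],"jaw": 0.3},{"dp": [0,0,3.5],"rotation": [0,0,0],"jaw": 0.3},{"dp": [0,0,4.2],"rotation": [0,0,0],"jaw": 0.3},{"dp": [0,0,4.2],"rotation": [0,0,0],"jaw": 0.3},{"dp": [0,0,4.2],"rotation": [0,0,0],"jaw": 0.1},{"dp": [0,0,4.2],"rotation": [0,0,0],"jaw": -0.1}]}}

```text
time_s: 2.62
tool_pos: [0.536, 0.2095, 0.2178]
orientation: [[0.018, 1.0, 0.002], [1.0, -0.018, 0.001], [0.001, 0.002, -1.0]]
wrist_force: [0.4, -0.2, -0.3]
gripper_width: 0.0391
```

Emit:
{"op": "drive_tool", "data": {"rows": [{"dp": [0,0,0],"rotation": [0,0,0],"jaw": -0.3},{"dp": [0,0,0],"rotation": [0,0,0],"jaw": -0.45},{"dp": [0,0,0],"rotation": [0,0,0],"jaw": -0.55},{"dp": [0,0,0],"rotation": [0,0,0],"jaw": -0.65},{"dp": [0,0,0],"rotation": [0,0,0],"jaw": -0.8},{"dp": [0,0,0],"rotation": [0,0,0],"jaw": -1},{"dp": [0,0,0],"rotation": [0,0,0],"jaw": -1}]}}

```text
time_s: 3.2
tool_pos: [0.5356, 0.209, 0.2171]
orientation: [[0.018, 1.0, 0.001], [1.0, -0.018, 0.0], [0.001, 0.001, -1.0]]
wrist_force: [-0.1, -0.6, 5.6]
gripper_width: 0.0133
```

Emit:
{"op": "drive_tool", "data": {"rows": [{"dp": [0,0,-0.3],"rotation": [0,0,0],"jaw": -1},{"dp": [0,0,-0.6],"rotation": [0,0,0],"jaw": -1},{"dp": [0,0,-0.9],"rotation": [0,0,0],"jaw": -1},{"dp": [0,0,-1.2],"rotation": [0,0,0],"jaw": -1},{"dp": [0,0,-1.2],"rotation": [0,0,0],"jaw": -1},{"dp": [0,0,-1.2],"rotation": [0,0,0],"jaw": -1}]}}

```text
time_s: 3.7
tool_pos: [0.5348, 0.2089, 0.2282]
orientation: [[0.018, 1.0, -0.001], [1.0, -0.018, -0.0], [-0.0, -0.001, -1.0]]
wrist_force: [0.6, -0.5, -4.0]
gripper_width: 0.0134
```

Emit:
{"op": "drive_tool", "data": {"rows": [{"dp": [0,0,-0.8],"rotation": [0,0,0],"jaw": -1},{"dp": [0,0,-1.8],"rotation": [0,0,0],"jaw": -1},{"dp": [0,0,-3],"rotation": [0,0,0],"jaw": -1},{"dp": [0,0,-4],"rotation": [0,0,0],"jaw": -1},{"dp": [0,0,-4.8],"rotation": [0,0,0],"jaw": -1},{"dp": [0,1,-5.2],"rotation": [0,0,0],"jaw": -1},{"dp": [0,2,-5.2],"rotation": [0,0,0],"jaw": -1},{"dp": [0,3,-5.2],"rotation": [0,0,0],"jaw": -1},{"dp": [0,3.5,-5.2],"rotation": [0,0,0],"jaw": -1},{"dp": [0,3.5,-5.2],"rotation": [0,0,0],"jaw": -1}]}}

```text
time_s: 4.53
tool_pos: [0.5713, 0.2076, 0.2796]
orientation: [[0.019, 1.0, -0.0], [1.0, -0.019, -0.001], [-0.001, -0.0, -1.0]]
wrist_force: [-0.7, -0.2, -4.4]
gripper_width: 0.0133
```

Emit:
{"op": "drive_tool", "data": {"rows": [{"dp": [-1.5,0.1,0],"rotation": [0,0,0],"jaw": -1},{"dp": [-4,0.2,0],"rotation": [0,0,-0.01],"jaw": -1},{"dp": [-7,0.4,0],"rotation": [0,0,-0.02],"jaw": -1},{"dp": [-10,0.6,0],"rotation": [0,0,-0.02],"jaw": -1},{"dp": [-13,0.8,0],"rotation": [0,0,-0.03],"jaw": -1},{"dp": [-16,1,0],"rotation": [0,0,-0.04],"jaw": -1},{"dp": [-19,1.2,0],"rotation": [0,0,-0.05],"jaw": -1},{"dp": [-22,1.4,0],"rotation": [0,0,-0.06],"jaw": -1},{"dp": [-25,1.6,0],"rotation": [0,0,-0.07],"jaw": -1},{"dp": [-28,1.8,0],"rotation": [0,0,-0.08],"jaw": -1}]}}

```text
time_s: 5.37
tool_pos: [0.5824, -0.0732, 0.2798]
orientation: [[-0.063, 0.998, -0.001], [0.998, 0.063, 0.0], [0.0, -0.001, -1.0]]
wrist_force: [0.5, -0.2, -3.4]
gripper_width: 0.0133
```

Emit:
{"op": "drive_tool", "data": {"rows": [{"dp": [-2.5,0.1,0],"rotation": [0,0,0],"jaw": -1},{"dp": [-4.5,0.1,0],"rotation": [0,0,0],"jaw": -1},{"dp": [-6,0.1,0],"rotation": [0,0,0],"jaw": -1},{"dp": [-6.8,0.1,0],"rotation": [0,0,0],"jaw": -1},{"dp": [-6.8,0.1,0],"rotation": [0,0,0],"jaw": -1},{"dp": [-6.8,0.1,0],"rotation": [0,0,0],"jaw": -1}]}}

```text
time_s: 5.87
tool_pos: [0.5881, -0.139, 0.2799]
orientation: [[-0.062, 0.998, -0.001], [0.998, 0.062, 0.001], [0.001, -0.001, -1.0]]
wrist_force: [-0.3, 1.5, -3.2]
gripper_width: 0.0136
```

Emit:
{"op": "drive_tool", "data": {"rows": [{"dp": [0,-0.8,0],"rotation": [0,0,0],"jaw": -1},{"dp": [0,-1.8,0],"rotation": [0,0,0],"jaw": -1},{"dp": [0,-2.6,0],"rotation": [0,0,0],"jaw": -1},{"dp": [0,-3.2,0],"rotation": [0,0,0],"jaw": -1},{"dp": [0,-3.6,0],"rotation": [0,0,0],"jaw": -1},{"dp": [0,-3.8,0],"rotation": [0,0,0],"jaw": -1},{"dp": [0,-3.8,0],"rotation": [0,0,0],"jaw": -1},{"dp": [0,-3.8,0],"rotation": [0,0,0],"jaw": -1}]}}

```text
time_s: 6.53
tool_pos: [0.5506, -0.1421, 0.2806]
orientation: [[-0.062, 0.998, 0.001], [0.998, 0.062, -0.0], [-0.0, 0.001, -1.0]]
wrist_force: [0.6, -0.1, -3.3]
gripper_width: 0.0136
```

```bash
python3 - <<'E'
from h import *
a=grab('scene','s2.png');b=grab('top','t2.png')
c=cv2.resize(a[110:240,190:320],(520,520),interpolation=cv2.INTER_CUBIC)
d=cv2.resize(b[220:285,295:365],(280,260),interpolation=cv2.INTER_CUBIC)
o=np.zeros((520,800,3),np.uint8);o[:,:520]=c;o[:260,520:]=d
cv2.imwrite('pics/c2.png',cv2.convertScaleAbs(o[:,:,::-1],alpha=1.4))
s=env.observe();print(s['tool_pos'],s['wrist_force'],s['ft_torque'])
E
```

```text
[ 0.55074087 -0.14209048  0.28040479] [ 0.29734326  0.55746735 -4.47465761] [-0.0257645  -0.02223738 -0.01060663]
```

View pics/c2.png

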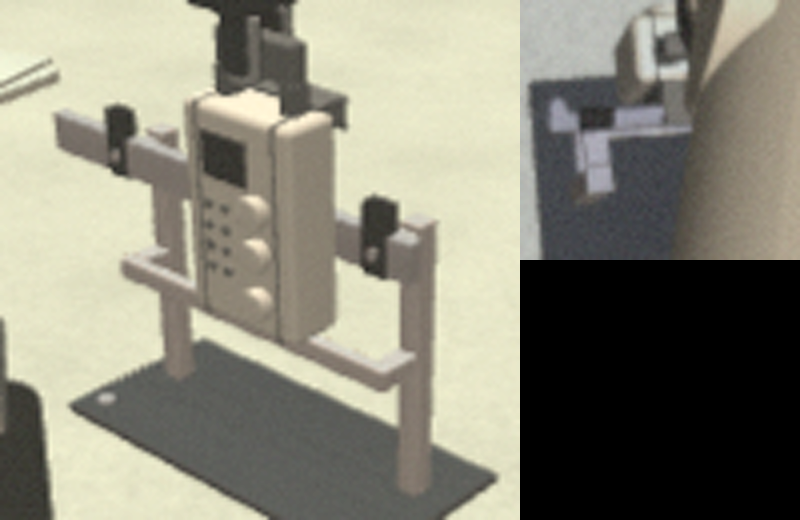

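Amplifier hangs upright in front of and over the empty rail near its +y stop (crop (375,235)), clear of it. Shift 1.5 mm back and lower.

Emit:
{"op": "drive_tool", "data": {"rows": [{"dp": [0,-0.15,0.5],"rotation": [0,0,0],"jaw": -1},{"dp": [0,-0.15,1.5],"rotation": [0,0,0],"jaw": -1},{"dp": [0,-0.15,2.5],"rotation": [0,0,0],"jaw": -1},{"dp": [0,-0.15,3.3],"rotation": [0,0,0],"jaw": -1},{"dp": [0,-0.15,3.9],"rotation": [0,0,0],"jaw": -1},{"dp": [0,-0.15,4.2],"rotation": [0,0,0],"jaw": -1},{"dp": [0,-0.15,4.2],"rotation": [0,0,0],"jaw": -1},{"dp": [0,-0.15,4.2],"rotation": [0,0,0],"jaw": -1}]}}

```text
time_s: 7.3
tool_pos: [0.5489, -0.1423, 0.2382]
orientation: [[-0.062, 0.998, -0.0], [0.998, 0.062, 0.0], [0.0, -0.0, -1.0]]
wrist_force: [0.0, 0.2, -3.5]
gripper_width: 0.0138
```

Emit:
{"op": "drive_tool", "data": {"rows": [{"dp": [0,0,0.2],"rotation": [0,0,0],"jaw": -1},{"dp": [0,0,0.4],"rotation": [0,0,0],"jaw": -1},{"dp": [0,0,0.6],"rotation": [0,0,0],"jaw": -1},{"dp": [0,0,0.8],"rotation": [0,0,0],"jaw": -1},{"dp": [0,0,0.9],"rotation": [0,0,0],"jaw": -1},{"dp": [0,0,0.9],"rotation": [0,0,0],"jaw": -1}]}}

```text
time_s: 7.8
tool_pos: [0.5487, -0.1422, 0.229]
orientation: [[-0.062, 0.998, -0.001], [0.998, 0.062, 0.0], [0.0, -0.001, -1.0]]
wrist_force: [0.3, 0.7, -4.3]
gripper_width: 0.0134
```

Emit:
{"op": "drive_tool", "data": {"rows": [{"dp": [0,0,0.1],"rotation": [0,0,0],"jaw": -1},{"dp": [0,0,0.2],"rotation": [0,0,0],"jaw": -1},{"dp": [0,0,0.3],"rotation": [0,0,0],"jaw": -1},{"dp": [0,0,0.4],"rotation": [0,0,0],"jaw": -1},{"dp": [0,0,0.4],"rotation": [0,0,0],"jaw": -1}]}}

```text
time_s: 8.22
tool_pos: [0.5488, -0.1423, 0.2251]
orientation: [[-0.062, 0.998, -0.0], [0.998, 0.062, 0.0], [0.0, -0.0, -1.0]]
wrist_force: [-0.7, -0.1, -4.1]
gripper_width: 0.0137
```

Emit:
{"op": "drive_tool", "data": {"rows": [{"dp": [0,0,0.1],"rotation": [0,0,0],"jaw": -1},{"dp": [0,0,0.2],"rotation": [0,0,0],"jaw": -1},{"dp": [0,0,0.2],"rotation": [0,0,0],"jaw": -1}]}}

```text
time_s: 8.47
tool_pos: [0.549, -0.1423, 0.2234]
orientation: [[-0.062, 0.998, 0.0], [0.998, 0.062, -0.0], [-0.0, 0.0, -1.0]]
wrist_force: [0.3, 0.2, -3.3]
gripper_width: 0.0134
```

Emit:
{"op": "drive_tool", "data": {"rows": [{"dp": [0,0,0.1],"rotation": [0,0,0],"jaw": -1},{"dp": [0,0,0.15],"rotation": [0,0,0],"jaw": -1},{"dp": [0,0,0.15],"rotation": [0,0,0],"jaw": -1},{"dp": [0,0,0.15],"rotation": [0,0,0],"jaw": -1}]}}

```text
time_s: 8.8
tool_pos: [0.5492, -0.1423, 0.2233]
orientation: [[-0.062, 0.998, 0.001], [0.998, 0.062, -0.0], [-0.0, 0.001, -1.0]]
wrist_force: [-2.6, 0.1, 4.9]
gripper_width: 0.0139
```

Emit:
{"op": "drive_tool", "data": {"rows": [{"dp": [0,0,0],"rotation": [0,0,0],"jaw": -1},{"dp": [0,0,0],"rotation": [0,0,0],"jaw": -1},{"dp": [0,0,0],"rotation": [0,0,0],"jaw": -1},{"dp": [-0.2,0,0],"rotation": [0,0,0],"jaw": -1},{"dp": [-0.4,0,0],"rotation": [0,0,0],"jaw": -1},{"dp": [-0.7,0,0],"rotation": [0,0,0],"jaw": -1},{"dp": [-1,0,0],"rotation": [0,0,0],"jaw": -1},{"dp": [-1.3,0,0],"rotation": [0,0,0],"jaw": -1},{"dp": [-1.6,0,0],"rotation": [0,0,0],"jaw": -1},{"dp": [-1.9,0,0],"rotation": [0,0,0],"jaw": -1}]}}

```text
time_s: 9.63
tool_pos: [0.5514, -0.1604, 0.2233]
orientation: [[-0.063, 0.998, 0.003], [0.998, 0.063, 0.001], [0.001, 0.003, -1.0]]
wrist_force: [0.9, 3.2, 5.8]
gripper_width: 0.0134
```

Emit:
{"op": "drive_tool", "data": {"rows": [{"dp": [-0.3,0,0],"rotation": [0,0,0],"jaw": -1},{"dp": [-0.6,0,0],"rotation": [0,0,0],"jaw": -1},{"dp": [-0.9,0,0],"rotation": [0,0,0],"jaw": -1},{"dp": [-1.2,0,0],"rotation": [0,0,0],"jaw": -1},{"dp": [-1.5,0,0],"rotation": [0,0,0],"jaw": -1},{"dp": [-1.8,0,0],"rotation": [0,0,0],"jaw": -1},{"dp": [-2,0,0],"rotation": [0,0,0],"jaw": -1}]}}

```text
time_s: 10.22
tool_pos: [0.5527, -0.1807, 0.2233]
orientation: [[-0.062, 0.998, 0.003], [0.998, 0.062, 0.001], [0.0, 0.003, -1.0]]
wrist_force: [0.1, 2.9, 5.5]
gripper_width: 0.0134
```

Emit:
{"op": "drive_tool", "data": {"rows": [{"dp": [-0.15,-0.01,0],"rotation": [0,0,0],"jaw": -1},{"dp": [-0.3,-0.02,0],"rotation": [0,0,0],"jaw": -1},{"dp": [-0.45,-0.03,0],"rotation": [0,0,0],"jaw": -1},{"dp": [-0.6,-0.04,0],"rotation": [0,0,0],"jaw": -1},{"dp": [-0.75,-0.05,0],"rotation": [0,0,0],"jaw": -1},{"dp": [-0.9,-0.05,0],"rotation": [0,0,0],"jaw": -1},{"dp": [-1.05,-0.05,0],"rotation": [0,0,0],"jaw": -1},{"dp": [-1.2,-0.05,0],"rotation": [0,0,0],"jaw": -1}]}}

```text
time_s: 10.88
tool_pos: [0.553, -0.1924, 0.2233]
orientation: [[-0.063, 0.998, 0.003], [0.998, 0.063, 0.001], [0.001, 0.003, -1.0]]
wrist_force: [-0.9, 2.5, 5.1]
gripper_width: 0.0134
```

Emit:
{"op": "drive_tool", "data": {"rows": [{"dp": [-0.1,0,0],"rotation": [0,0,0],"jaw": -1},{"dp": [-0.2,0,0],"rotation": [0,0,0],"jaw": -1},{"dp": [-0.3,0,0],"rotation": [0,0,0],"jaw": -1},{"dp": [-0.4,0,0],"rotation": [0,0,0],"jaw": -1},{"dp": [-0.5,0,0],"rotation": [0,0,0],"jaw": -1}]}}

```text
time_s: 11.3
tool_pos: [0.5532, -0.1973, 0.2233]
orientation: [[-0.063, 0.998, 0.003], [0.998, 0.063, 0.001], [0.001, 0.003, -1.0]]
wrist_force: [-0.6, 3.2, 5.3]
gripper_width: 0.0133
```

Emit:
{"op": "drive_tool", "data": {"rows": [{"dp": [-0.1,0,0],"rotation": [0,0,0],"jaw": -1},{"dp": [-0.2,0,0],"rotation": [0,0,0],"jaw": -1},{"dp": [-0.3,0,0],"rotation": [0,0,0],"jaw": -1},{"dp": [-0.4,0,0],"rotation": [0,0,0],"jaw": -1}]}}

```text
time_s: 11.63
tool_pos: [0.5534, -0.2013, 0.2232]
orientation: [[-0.063, 0.998, 0.003], [0.998, 0.063, 0.001], [0.001, 0.003, -1.0]]
wrist_force: [0.1, 3.2, 5.7]
gripper_width: 0.0136
```

Emit:
{"op": "drive_tool", "data": {"rows": [{"dp": [-0.1,0,0],"rotation": [0,0,0],"jaw": -1},{"dp": [-0.2,0,0],"rotation": [0,0,0],"jaw": -1},{"dp": [-0.3,0,0],"rotation": [0,0,0],"jaw": -1}]}}

```text
time_s: 11.88
tool_pos: [0.5535, -0.2044, 0.2231]
orientation: [[-0.063, 0.998, 0.002], [0.998, 0.063, 0.001], [0.001, 0.002, -1.0]]
wrist_force: [-0.6, 2.3, 5.1]
gripper_width: 0.0134
```

Emit:
{"op": "drive_tool", "data": {"rows": [{"dp": [-0.1,0,0],"rotation": [0,0,0],"jaw": -1},{"dp": [-0.2,0,0],"rotation": [0,0,0],"jaw": -1},{"dp": [-0.3,0,0],"rotation": [0,0,0],"jaw": -1}]}}

```text
time_s: 12.13
tool_pos: [0.5522, -0.2086, 0.2215]
orientation: [[-0.062, 0.998, -0.0], [0.998, 0.062, -0.001], [-0.001, -0.001, -1.0]]
wrist_force: [-0.3, -0.2, -3.2]
gripper_width: 0.0135
```

Emit:
{"op": "drive_tool", "data": {"rows": [{"dp": [-0.1,0,0],"rotation": [0,0,0],"jaw": -1},{"dp": [-0.2,0,0],"rotation": [0,0,0],"jaw": -1},{"dp": [-0.3,0,0],"rotation": [0,0,0],"jaw": -1}]}}

```text
time_s: 12.38
tool_pos: [0.5522, -0.2114, 0.221]
orientation: [[-0.062, 0.998, -0.001], [0.998, 0.062, 0.0], [0.0, -0.001, -1.0]]
wrist_force: [1.2, 0.8, -3.8]
gripper_width: 0.0133
```

The key has dropped (force back to bare weight, z 2 mm lower). Ease back a little to mid-notch, then lower.

Emit:
{"op": "drive_tool", "data": {"rows": [{"dp": [0.1,0,0],"rotation": [0,0,0],"jaw": -1},{"dp": [0.2,0,0.1],"rotation": [0,0,0],"jaw": -1},{"dp": [0.2,0,0.2],"rotation": [0,0,0],"jaw": -1},{"dp": [0.2,0,0.2],"rotation": [0,0,0],"jaw": -1}]}}

```text
time_s: 12.72
tool_pos: [0.5522, -0.2091, 0.2194]
orientation: [[-0.062, 0.998, -0.001], [0.998, 0.062, 0.0], [0.0, -0.001, -1.0]]
wrist_force: [-0.1, -0.2, -5.0]
gripper_width: 0.0135
```

Emit:
{"op": "drive_tool", "data": {"rows": [{"dp": [0,0,0.1],"rotation": [0,0,0],"jaw": -1},{"dp": [0,0,0.2],"rotation": [0,0,0],"jaw": -1},{"dp": [0,0,0.2],"rotation": [0,0,0],"jaw": -1},{"dp": [0,0,0.2],"rotation": [0,0,0],"jaw": -1}]}}

```text
time_s: 13.05
tool_pos: [0.5523, -0.2092, 0.2177]
orientation: [[-0.062, 0.998, -0.0], [0.998, 0.062, 0.0], [0.0, -0.0, -1.0]]
wrist_force: [0.3, -0.1, -4.6]
gripper_width: 0.0136
```

Emit:
{"op": "drive_tool", "data": {"rows": [{"dp": [0,0,0.05],"rotation": [0,0,0],"jaw": -1},{"dp": [0,0,0.1],"rotation": [0,0,0],"jaw": -1},{"dp": [0,0,0.15],"rotation": [0,0,0],"jaw": -1},{"dp": [0,0,0.15],"rotation": [0,0,0],"jaw": -1},{"dp": [0,0,0.15],"rotation": [0,0,0],"jaw": -1}]}}

```text
time_s: 13.47
tool_pos: [0.5528, -0.2093, 0.2173]
orientation: [[-0.062, 0.998, 0.001], [0.998, 0.062, -0.0], [-0.0, 0.001, -1.0]]
wrist_force: [-1.9, 1.4, 5.2]
gripper_width: 0.0133
```

Seated 6.0 mm below the riding height. Relax the press, open, retreat.

Emit:
{"op": "drive_tool", "data": {"rows": [{"dp": [0,0,-0.1],"rotation": [0,0,0],"jaw": -1},{"dp": [0,0,-0.1],"rotation": [0,0,0],"jaw": -0.6},{"dp": [0,0,-0.1],"rotation": [0,0,0],"jaw": -0.4},{"dp": [0,0,-0.1],"rotation": [0,0,0],"jaw": -0.1},{"dp": [0,0,-0.1],"rotation": [0,0,0],"jaw": 0.1},{"dp": [0,0,-0.1],"rotation": [0,0,0],"jaw": 0.1},{"dp": [0,0,-0.1],"rotation": [0,0,0],"jaw": 0.1}]}}

```text
time_s: 14.05
tool_pos: [0.5526, -0.2092, 0.2173]
orientation: [[-0.062, 0.998, 0.0], [0.998, 0.062, -0.0], [-0.0, 0.0, -1.0]]
wrist_force: [-0.2, 0.3, 0.5]
gripper_width: 0.0471
```

Emit:
{"op": "drive_tool", "data": {"rows": [{"dp": [0,0,-0.6],"rotation": [0,0,0],"jaw": 0.1},{"dp": [0,0,-1.5],"rotation": [0,0,0],"jaw": 0.1},{"dp": [0,0,-3],"rotation": [0,0,0],"jaw": 0.1},{"dp": [0,0,-5],"rotation": [0,0,0],"jaw": 0.1},{"dp": [0,0,-8],"rotation": [0,0,0],"jaw": 0.1},{"dp": [0,0,-11],"rotation": [0,0,0],"jaw": 0.1},{"dp": [0,0,-12],"rotation": [0,0,0],"jaw": 0.1},{"dp": [0,0,-12],"rotation": [0,0,0],"jaw": 0.1}]}}

```text
time_s: 14.72
tool_pos: [0.5545, -0.21, 0.3422]
orientation: [[-0.062, 0.998, 0.008], [0.998, 0.062, -0.002], [-0.003, 0.008, -1.0]]
wrist_force: [-0.4, -0.2, 0.3]
gripper_width: 0.047
```

```bash
python3 - <<'E'
from h import *
a=grab('scene','s3.png');b=grab('top','t3.png')
c=cv2.resize(a[110:240,190:320],(520,520),interpolation=cv2.INTER_CUBIC)
d=cv2.resize(b[180:280,180:430],(800-520,112),interpolation=cv2.INTER_AREA)
o=np.zeros((520,800,3),np.uint8);o[:,:520]=c;o[:112,520:]=d
cv2.imwrite('pics/c3.png',cv2.convertScaleAbs(o[:,:,::-1],alpha=1.4))
s=env.observe();print(s['tool_pos'],s['wrist_force'],s['gripper_width'])
E
```

```text
[ 0.55254285 -0.2091651   0.33769288] [-0.52876277 -0.02887579 -0.70128699] 0.04708951837430469
```

View pics/c3.png

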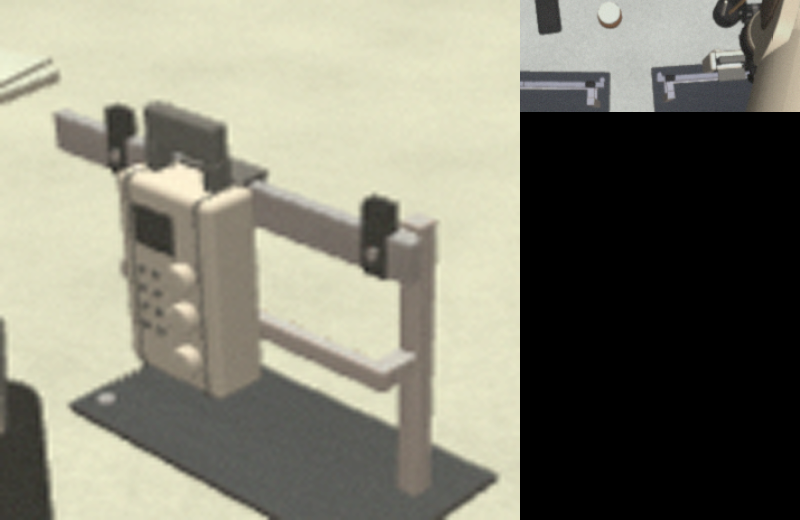

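The amplifier hangs upright on the empty rail (crop (190,270)). The hook roof lies on the bar, the gripper is well clear, and the jar, mouse and pot have not visibly moved. Handing in.

```bash
python3 -c "
from station import env
print(env.close_job())"
```

```text
the job is handed in; nothing more can be done
None
```

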